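# Date check at the baking bench: slide the spice tins into the keep and discard lanes

## Task

Sort the four spice tins by the tag on their lids: both green-tagged tins go into the green keep lane and both red-tagged tins into the red discard lane, one behind the other, standing upright and wholly inside between the walls. Their lids are loose, so slide the tins along the marble slab, in through the open end of the lane, and do not pick them up or tip them over. Leave the ramekin, the pastry cutter, the pepper jar and the rolling pin where they stand.

Things in the scene. Friction and masses are not known exactly. Their poses are not given: they have to be found in the camera images.
- tin_green_a: squat round spice tin (bare steel, white lid) with a round green tag 34 mm wide on its lid; 50 mm in diameter, 45 mm tall, about 0.16 kg, standing upright on the slab; origin at the centre of its underside, z up
- tin_green_b: squat round spice tin (brass, white lid) with a round green tag 34 mm wide on its lid; 50 mm in diameter, 45 mm tall, about 0.16 kg, standing upright on the slab; origin at the centre of its underside, z up
- tin_red_a: squat round spice tin (bare steel, white lid) with a round red tag 34 mm wide on its lid; 50 mm in diameter, 45 mm tall, about 0.16 kg, standing upright on the slab; origin at the centre of its underside, z up
- tin_red_b: squat round spice tin (brass, white lid) with a round red tag 34 mm wide on its lid; 50 mm in diameter, 45 mm tall, about 0.16 kg, standing upright on the slab; origin at the centre of its underside, z up
- bay_green: green U-shaped keep lane fixed on the slab, its floor coloured too; inside 118 mm long (its x) and 70 mm wide (its y), walls 6 mm thick and 16 mm high, no raised floor; open at its -x end (towards the robot), closed at +x; origin at the centre of the lane's floor, on the slab. The mouth is at x = -59 mm, the inner face of the end wall at x = +59 mm; one tin behind the other fits two
- bay_red: red U-shaped discard lane fixed on the slab, its floor coloured too; inside 118 mm long (its x) and 70 mm wide (its y), walls 6 mm thick and 16 mm high, no raised floor; open at its -x end (towards the robot), closed at +x; origin at the centre of the lane's floor, on the slab. The mouth is at x = -59 mm, the inner face of the end wall at x = +59 mm; one tin behind the other fits two
- ramekin: bystander: open white ceramic ramekin, 66 mm across, 42 mm tall; origin at the centre of its underside
- cutter: bystander: round steel pastry cutter, 64 mm across, ring 26 mm high with an arched wire handle up to 57 mm; origin at the centre of its underside
- pepper_jar: bystander: amber jar with black cap, 46 mm across, 58 mm tall; origin at the centre of its underside
- rolling_pin: bystander: wooden rolling pin lying along its y beyond the lanes, 400 mm long, barrel 50 mm thick; origin under its middle, on the slab. All these things stand on a marble slab whose top is 12 mm above the table (z = 0.012), reaching from x = 0.37 to 0.87 m and y = -0.5 to 0.5 m
Not all that is in view belongs to the job. Leave any pink or purple look-alike of the tin_red_a alone. What is shaped like the tin_green_b but purple is not meant.

How it is judged:
By the outcome, as a careful person would: the job done as asked, in the order asked, and still so for the second after the job is handed in, with the robot touching nothing.
It also fails if it takes over 72 s, if anything falls off the work surface, if the arm or the gripper's body presses on something with over 40 N, if the wrist force passes 120 N, or if a joint passes its speed limit or range.

## Robot

A 6-joint arm with a two-finger parallel gripper is mounted at the origin on the work surface. World frame = base frame: x ahead of the robot, y to its left, z up, the work surface at z = 0. Lengths are in m, angles in degrees, forces in N, time in s.
With the tool pointing down it reaches from about 0.4 to 0.825 m from the base axis. Payload 7 kg.
Tool frame: the origin (TCP) lies between the finger pads; the fingertips stand 11 mm ahead of it and the grasp point (between the pads) lies 8 mm behind it; z points along the fingers, y is the direction in which the jaws open and shut (so a half turn about z gives the same grasp; the last joint's range is limited). The gripper opens to 88 mm and grips with 3 to 60 N. Pads are 19 mm wide; open, the fingers measure 130 mm over their backs; the gripper's body (78 mm by 193 mm) begins 47 mm behind the grasp point.
Start: joints at [-50.071, 20.546, 0.682, 0, -70.136, -16.507], TCP at [0.268, -0.619, 0.205] pointing down, gripper open.
Joint ranges: [-176.03, 176.03], [-82.01, 121.73], [-58.28, 71.71], [-173.87, 95.51], [-174.79, -0.11], [-173.66, 173.66]. Speed limits (degrees/s): [136.94, 136.94, 172.46, 180, 180, 180].

## Interface

Orientations are given as [roll, pitch, yaw] about the fixed x, y, z axes, in that order (R = Rz(yaw) Ry(pitch) Rx(roll)).
In Python, from plant import r gives the robot as it stands.
- The arm moves only by the shell command python3 -m inch 'ROWS' [OPENING] [FORCE]. ROWS is JSON, a list of rows, each an object of numbers: "x", "y", "z": the shift along the tool's x, y, z as a fraction of full scale; "yaw": the turn about the tool's z as a fraction of full scale. In form: [{"x": .., "y": .., "z": .., "yaw": ..}, ...]. A call has 1 to 5 rows; each row shifts and turns the pose as measured when the row begins, along the tool's axes as they then stand; what a row does not reach is not made up. Full scale, the value 1, is 0.025 m for a shift and 4 degrees for a turn. A row lasts 1/12 s, in which the tool goes at most 41.7 mm and 7.16 degrees, less where a joint would pass 70% of its speed; a pose out of reach is approached as far as the arm can. A call with a number of a shift or a turn outside -1 to 1 is refused whole. A call with a gripper value outside its range is refused whole. OPENING is the opening, from -1 (shut) to 1 (fully open), set as the call begins (- or left out, the last holds). The fingers move at their own pace and stop on an object; FORCE is the grip in N (left out, the last holds). Time passes only in rows, so rows that do not move let the fingers close. It gives the time, the measured TCP pose, the force and the opening at its end, in the units of the state.
- r.get_state(): the state, without advancing time (a new reading comes with each control period).
- r.capture(name): name is "scene" or "top" or "wrist"; returns (picture, depth): 384x512x3 uint8, red, green, blue; 384x512 float32, m along the optical axis (not along the pixel's ray), 0 where there is no reading.
- r.camera_info(name): a dict with "mtx" (3x3 intrinsics, pixels), "pose" (4x4, takes a point from camera to world coordinates). Camera axes: x right, y down, z forward; pixel columns grow to the right and rows downward; lengths in m; the calibration is good to about 2 mm. A picture is of the moment at which its call begins: read the wrist's pose just before it. camera_info takes no time and is no camera call; for the wrist camera it gives the pose at the moment of the call.
- r.close_job(): hands the job in, once; it reports no verdict.
The state is a dict: "time_s": time; "joints": joint angles; "qd": joint speeds; "joint_torque": joint torques, N m; "tcp_pos": TCP position; "eef_rot": TCP orientation; "contact_force": force on the tool from outside, world axes, zero at the start; "moment": the same for the moment, N m; "gripper_width": finger opening in m.
Only numpy, scipy, OpenCV 4.12 (cv2) and the standard library are available. Lean on these libraries where they do the work, as an engineer would, in place of code of your own. Each camera call takes 0.05 s, during which the arm holds its last target. There are 200 camera calls.

## Working session

There is one attempt and no reset: what is moved stays moved. The work goes in short steps, Python scripts to look and compute and a shell command to move; the robot and the scene stay as the last step left them, time stands still between calls to the robot, and variables do not carry over. Pictures are saved under pics/ and viewed, about 8 in all and at most 12, crops included, and the job is handed in when it is done.

```bash
mkdir -p pics; ls; python3 - <<'E'
from plant import r
import cv2
s=r.get_state(); print(s)
for n in ("top","scene"):
    im,d=r.capture(n); cv2.imwrite(f"pics/{n}0.png",im[:,:,::-1]); 
    import numpy as np; np.save(f"pics/{n}0.npy",d)
    c=r.camera_info(n); print(n,c["mtx"].round(1).tolist(),c["pose"].round(3).tolist())
E
```

```text
pics
{'time_s': 0.0, 'joints': array([-5.00699893e+01,  2.05931719e+01,  6.31371315e-01, -1.94933830e-02,
       -7.01381473e+01, -1.65082843e+01]), 'qd': array([-0.01158997,  0.0723317 , -0.0155343 ,  0.02600964, -0.06125499,
       -0.03957403]), 'joint_torque': array([ 1.91359875e-03, -5.82714272e+01,  2.93061680e+01,  6.99740097e+00,
        6.91430309e-03, -1.99353390e-04]), 'tcp_pos': array([ 0.26805949, -0.61887825,  0.20378687]), 'eef_rot': array([ 1.79898965e+02, -1.08339258e-02, -1.56584903e+02]), 'contact_force': array([ 1.20076948, -0.2465297 ,  0.20117463]), 'moment': array([ 0.03956493, -0.01810274,  0.00668888]), 'gripper_width': 0.08742962678861034}
top [[369.6, 0.0, 254.6], [0.0, 369.6, 187.1], [0.0, 0.0, 1.0]] [[-0.007, -0.998, 0.066, 0.476], [-1.0, 0.007, -0.011, 0.005], [0.011, -0.066, -0.998, 0.906], [0.0, 0.0, 0.0, 1.0]]
scene [[362.4, 0.0, 255.1], [0.0, 362.4, 189.9], [0.0, 0.0, 1.0]] [[0.907, 0.283, -0.311, 0.815], [0.421, -0.606, 0.675, -0.575], [0.003, -0.743, -0.669, 0.62], [0.0, 0.0, 0.0, 1.0]]
```

View pics/top0.png

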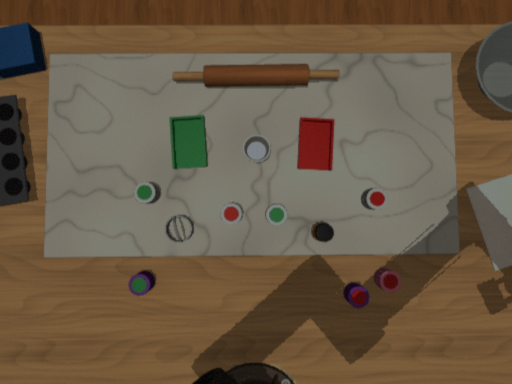

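Top view: green tags at (146,192) and (277,214), red tags at (232,213) and (376,198). The purple and pink look-alikes are off the slab at (141,284), (357,295) and (389,280). The ramekin is at (257,149), the cutter at (180,228), the pepper jar at (323,232), the green lane at (188,142) and the red lane at (316,145). Next I'll measure these and make an enlarged crop to check the choice.

```bash
cat > h.py <<'E'
import numpy as np, cv2
from plant import r
def ray(cam,uv,z):
    c=r.camera_info(cam); P=c["pose"]; d=P[:3,:3]@np.linalg.solve(c["mtx"],[uv[0],uv[1],1]); o=P[:3,3]
    return (o+d*(z-o[2])/d[2])[:2]
def blobs(im,hue,amin=40,smin=110):
    h=cv2.cvtColor(im,cv2.COLOR_RGB2HSV); H=h[:,:,0].astype(int)
    dh=np.abs((H-hue+90)%180-90); m=((dh<12)&(h[:,:,1]>smin)&(h[:,:,2]>50)).astype(np.uint8)
    n,l,st,ce=cv2.connectedComponentsWithStats(m)
    return [(ce[i],st[i,4],(l==i).astype(np.uint8),np.median(im[l==i],0)) for i in range(1,n) if st[i,4]>=amin]
def report(im):
    for name,hue in (("green",70),("red",0)):
        for ce,a,m,col in blobs(im,hue):
            if a>500:
                c,_=cv2.findContours(m,0,1); b=cv2.minAreaRect(max(c,key=cv2.contourArea)); pts=cv2.boxPoints(b)
                w=np.array([ray("top",p,0.028) for p in pts]); print(name,"LANE",w.mean(0).round(4),"corners",w.round(4).tolist(),col)
            else: print(name,"tag px",ce.round(1),a,"xy",ray("top",ce,0.057).round(4),col)
E
python3 - <<'E'
from h import *
im=cv2.imread("pics/top0.png")[:,:,::-1].copy(); report(im)
for n,p,z in (("ramekin",(257,149),.054),("cutter",(180,228),.038),("jar",(323,232),.07)): print(n,ray("top",p,z).round(3))
s=cv2.imread("pics/scene0.png"); t=cv2.imread("pics/top0.png")[170:310,100:420]
cv2.imwrite("pics/c1.png",np.vstack([cv2.resize(t,(640,280),interpolation=2),cv2.resize(s,(640,480))[:320]]))
E
```

```text
green LANE [0.6446 0.1536] corners [[0.7031, 0.1981], [0.7079, 0.1171], [0.5859, 0.1094], [0.5813, 0.1897]] [38. 90. 48.]
green tag px [144. 192.] 139 xy [0.5223 0.2491] [38. 91. 48.]
green tag px [276.3 214.3] 138 xy [ 0.469  -0.0539] [43. 96. 53.]
green tag px [138.6 284.5] 156 xy [0.3135 0.2586] [36.5 88.  47. ]
red LANE [ 0.6385 -0.1527] corners [[0.5784, -0.1076], [0.7029, -0.1153], [0.6986, -0.1983], [0.574, -0.1897]] [116.  24.  21.]
red tag px [377.  198.4] 160 xy [ 0.5039 -0.2867] [113.5  23.   20. ]
red tag px [230.7 213.4] 156 xy [0.472  0.0505] [123.  35.  31.]
red tag px [387.9 279.9] 466 xy [ 0.3185 -0.3063] [71.  30.5 32. ]
red tag px [358.5 296.8] 169 xy [ 0.2813 -0.2381] [71. 13. 12.]
ramekin [ 0.621 -0.011]
cutter [0.439 0.17 ]
jar [ 0.429 -0.158]
```

View pics/c1.png

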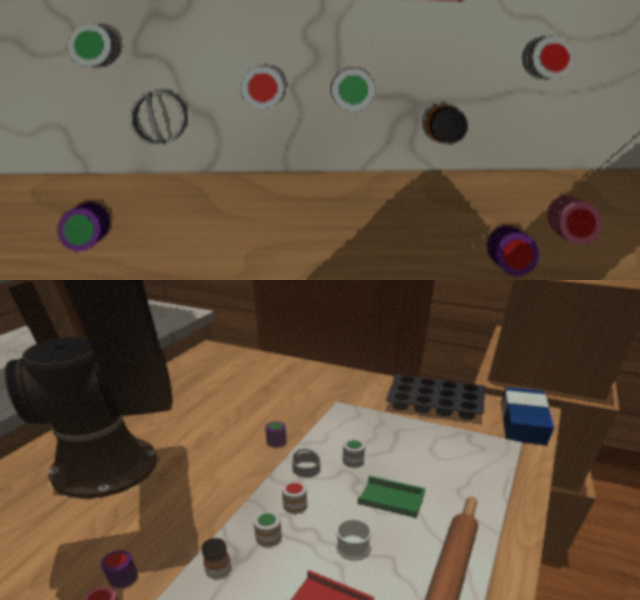

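The crop confirms the choice: the four tins on the slab have white lids, and the look-alikes on the wooden table are purple or pink. I'll turn the jaws to world y first (at yaw 180, tool x = -x, tool y = +y, tool z = down).

```bash
python3 -m inch '[{"yaw":1},{"yaw":1},{"yaw":1},{"yaw":1},{"yaw":1}]' 1 5; python3 -m inch '[{"yaw":0.9},{"x":-1,"y":1},{"x":-1,"y":1},{"x":-1,"y":1},{"x":-1,"y":1}]'
```

```text
validation failed for argument at $[0]...
validation failed for argument at $[0]...
```

```bash
python3 -m inch '[{"x":0,"y":0,"z":0,"yaw":1},{"x":0,"y":0,"z":0,"yaw":1},{"x":0,"y":0,"z":0,"yaw":1},{"x":0,"y":0,"z":0,"yaw":1},{"x":0,"y":0,"z":0,"yaw":1}]' 1 5; python3 -m inch '[{"x":0,"y":0,"z":0,"yaw":0.9},{"x":-1,"y":1,"z":0,"yaw":0},{"x":-1,"y":1,"z":0,"yaw":0}]'
```

```text
time_s: 0.52
tcp_pos: [0.2675, -0.6176, 0.201]
eef_rot: [179.7, -0.2, -177.3]
contact_force: [0.4, 0.5, 0.1]
gripper_width: 0.0874
time_s: 0.77
tcp_pos: [0.3149, -0.5703, 0.1985]
eef_rot: [179.5, -0.4, 178.2]
contact_force: [0.8, 0.6, -0.3]
gripper_width: 0.0877
```

```bash
python3 -m inch '[{"x":-0.7,"y":1,"z":0,"yaw":-0.2},{"x":-0.7,"y":1,"z":0,"yaw":-0.2},{"x":-0.7,"y":1,"z":0,"yaw":0},{"x":-0.7,"y":1,"z":0,"yaw":0},{"x":-0.7,"y":1,"z":0,"yaw":0}]';  python3 -m inch '[{"x":-0.7,"y":1,"z":0,"yaw":0},{"x":-0.7,"y":1,"z":0,"yaw":0},{"x":-0.7,"y":1,"z":0,"yaw":0},{"x":-0.7,"y":1,"z":0,"yaw":0},{"x":-0.7,"y":1,"z":0,"yaw":0}]'
```

```text
time_s: 1.18
tcp_pos: [0.4065, -0.4403, 0.1957]
eef_rot: [179.3, -0.6, 179.7]
contact_force: [0.4, 0.2, 0.9]
gripper_width: 0.0879
time_s: 1.6
tcp_pos: [0.497, -0.3081, 0.1948]
eef_rot: [179.2, -0.7, 179.7]
contact_force: [0.5, 0.0, 0.3]
gripper_width: 0.0876
```

```bash
python3 -m inch '[{"x":-0.3,"y":0.8,"z":0,"yaw":0},{"x":0,"y":0,"z":0,"yaw":0}]'; cat >> h.py <<'E'
def wrist(name=None,hue=None,z=0.057):
    s=r.get_state(); c=r.camera_info("wrist"); im,_=r.capture("wrist")
    if name: cv2.imwrite(f"pics/{name}.png",im[:,:,::-1])
    P=c["pose"]
    for nm,hu in (("green",70),("red",0)):
        for ce,a,m,col in blobs(im,hu,150):
            d=P[:3,:3]@np.linalg.solve(c["mtx"],[*ce,1]); o=P[:3,3]; p=(o+d*(z-o[2])/d[2])[:2]
            print(nm,ce.round(0),a,p.round(4),"rel tcp mm",((p-s["tcp_pos"][:2])*1e3).round(1),col)
    print(s["tcp_pos"].round(4),s["eef_rot"].round(2),round(s["time_s"],2))
E
python3 -c "
from h import *; wrist('w1')"
```

```text
time_s: 1.77
tcp_pos: [0.5074, -0.283, 0.1942]
eef_rot: [179.1, -0.8, 179.9]
contact_force: [0.1, 0.2, -0.6]
gripper_width: 0.0881
green [451. 148.] 664 [ 0.4682 -0.0537] rel tcp mm [-39.2 229.3] [ 43. 148.  63.]
red [219.   6.] 390 [ 0.3256 -0.3152] rel tcp mm [-181.7  -32.2] [223.  43.  38.]
red [225.  24.] 549 [ 0.3421 -0.3096] rel tcp mm [-165.3  -26.6] [94. 44. 53.]
red [248. 179.] 643 [ 0.5037 -0.287 ] rel tcp mm [-3.7 -4. ] [140.  26.  22.]
red [321. 235.] 214 [ 0.5746 -0.1974] rel tcp mm [67.2 85.7] [111.  16.  14.]
red [371. 232.] 249 [ 0.571  -0.1355] rel tcp mm [ 63.6 147.5] [126.  14.  12.]
red [327. 287.] 813 [ 0.6469 -0.185 ] rel tcp mm [139.6  98. ] [207.  28.  24.]
[ 0.5074 -0.283   0.1942] [179.15  -0.76 179.86] 1.77
```

View pics/w1.png

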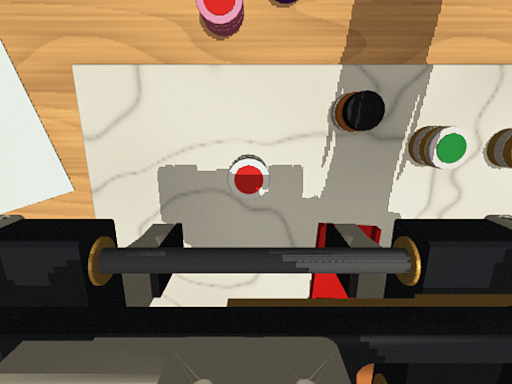

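The wrist view shows the red tin at (248,179), within 1 mm of the top-camera estimate, with the pepper jar at (360,110) clear of it. Descending.

```bash
python3 -m inch '[{"x":0.15,"y":-0.16,"z":1,"yaw":0},{"x":0,"y":0,"z":1,"yaw":0},{"x":0,"y":0,"z":1,"yaw":0},{"x":0,"y":0,"z":1,"yaw":0},{"x":0,"y":0,"z":0.8,"yaw":0}]'; python3 -m inch '[{"x":0,"y":0,"z":0,"yaw":0}]'
```

```text
time_s: 2.23
tcp_pos: [0.5044, -0.2891, 0.0753]
eef_rot: [179.4, -0.2, 180.0]
contact_force: [-0.0, 0.5, -1.2]
gripper_width: 0.0874
time_s: 2.32
tcp_pos: [0.5011, -0.2888, 0.0711]
eef_rot: [179.2, -0.6, 179.9]
contact_force: [-0.7, 0.2, -1.4]
gripper_width: 0.0875
```

```bash
python3 -m inch '[{"x":-0.1,"y":0.06,"z":0.75,"yaw":0},{"x":0,"y":0,"z":0.1,"yaw":0}]'; python3 -m inch '[{"x":0,"y":0,"z":0,"yaw":0},{"x":0,"y":0,"z":0,"yaw":0},{"x":0,"y":0,"z":0,"yaw":0},{"x":0,"y":0,"z":0,"yaw":0}]' 0 4
```

```text
time_s: 2.48
tcp_pos: [0.5025, -0.2884, 0.0498]
eef_rot: [179.3, -0.7, 179.8]
contact_force: [-1.4, -0.4, -1.5]
gripper_width: 0.0879
time_s: 2.82
tcp_pos: [0.5037, -0.2905, 0.0537]
eef_rot: [179.4, -0.5, 179.8]
contact_force: [0.3, -0.5, -1.0]
gripper_width: 0.0666
```

```bash
python3 -m inch '[{"x":0,"y":0,"z":0.25,"yaw":0},{"x":0,"y":0,"z":0,"yaw":0},{"x":0,"y":0,"z":0,"yaw":0},{"x":0,"y":0,"z":0,"yaw":0}]' 0 4; python3 -m inch '[{"x":0,"y":0,"z":0,"yaw":0},{"x":0,"y":0,"z":0,"yaw":0},{"x":0,"y":0,"z":0,"yaw":0}]'
```

```text
time_s: 3.15
tcp_pos: [0.5052, -0.2909, 0.0498]
eef_rot: [179.4, -0.2, 179.8]
contact_force: [0.0, 0.0, -0.9]
gripper_width: 0.0451
time_s: 3.4
tcp_pos: [0.5053, -0.2909, 0.0501]
eef_rot: [179.4, -0.2, 179.8]
contact_force: [0.2, 0.2, -0.3]
gripper_width: 0.0435
```

```bash
python3 -c "
from h import *; wrist('w2')"
```

```text
red [259. 225.] 1900 [ 0.5035 -0.2869] rel tcp mm [-1.7  4. ] [146.  23.  20.]
red [458. 294.] 171 [ 0.5577 -0.1429] rel tcp mm [ 52.4 148. ] [74. 10.  9.]
red [439. 372.] 255 [ 0.6288 -0.1443] rel tcp mm [123.5 146.6] [186.  18.  15.]
[ 0.5053 -0.2909  0.0501] [179.43  -0.24 179.84] 3.4
```

View pics/w2.png

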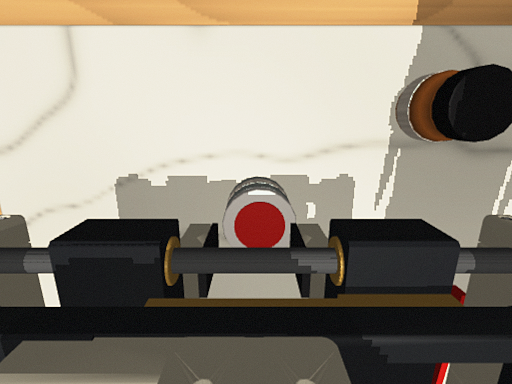

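The tin at (259,225) hasn't moved, but the jaws read 43 mm. I'll check with depth where the fingers are relative to the tin.

```bash
python3 - <<'E'
from h import *
c=r.camera_info("wrist"); s=r.get_state(); im,d=r.capture("wrist"); P=c["pose"]; K=c["mtx"]
print(P.round(3).tolist(),K.round(0).tolist(),s["tcp_pos"],s["gripper_width"])
Pi=np.linalg.inv(P)
for z in (.039,.05,.058,.07):
  for dy in (-.022,0,.022):
    q=K@(Pi@np.array([*(s["tcp_pos"][:2]+[0,dy]),z,1]))[:3]; print(z,dy,(q[:2]/q[2]).round(0),round(q[2],3))
v,u=np.mgrid[:384,:512]; pc=np.einsum('ij,jhw->hwi',P[:3,:3]@np.linalg.inv(K),np.stack([u*d,v*d,d]))+P[:3,3]
for row in (205,215,225,235,243):
  print(row,[(uu,*(pc[row,uu]*1e3).round(0).astype(int)) for uu in (192,205,215,225,259,290,300,312,322)])
E
```

```text
[[0.003, 0.966, 0.259, 0.436], [1.0, -0.005, 0.009, -0.292], [0.01, 0.259, -0.966, 0.231], [0.0, 0.0, 0.0, 1.0]] [[277.0, 0.0, 254.0], [0.0, 277.0, 194.0], [0.0, 0.0, 1.0]] [ 0.50526992 -0.29087427  0.05004286] 0.04397190446490898
0.039 -0.022 [223. 219.] 0.203
0.039 0 [253. 218.] 0.203
0.039 0.022 [283. 218.] 0.203
0.05 -0.022 [221. 224.] 0.192
0.05 0 [253. 224.] 0.192
0.05 0.022 [285. 224.] 0.193
0.058 -0.022 [220. 228.] 0.185
0.058 0 [253. 228.] 0.185
0.058 0.022 [286. 228.] 0.185
0.07 -0.022 [218. 236.] 0.173
0.07 0 [253. 235.] 0.173
0.07 0.022 [289. 235.] 0.173
205 [(192, np.int64(503), np.int64(-341), np.int64(12)), (205, np.int64(503), np.int64(-330), np.int64(12)), (215, np.int64(503), np.int64(-322), np.int64(12)), (225, np.int64(503), np.int64(-314), np.int64(13)), (259, np.int64(489), np.int64(-287), np.int64(59)), (290, np.int64(490), np.int64(-267), np.int64(56)), (300, np.int64(504), np.int64(-252), np.int64(11)), (312, np.int64(504), np.int64(-242), np.int64(12)), (322, np.int64(504), np.int64(-234), np.int64(12))]
215 [(192, np.int64(436), np.int64(-292), np.int64(231
[... 1143 characters left out ...]
np.int64(58)), (290, np.int64(503), np.int64(-269), np.int64(75)), (300, np.int64(497), np.int64(-265), np.int64(89)), (312, np.int64(495), np.int64(-260), np.int64(93)), (322, np.int64(495), np.int64(-254), np.int64(93))]
243 [(192, np.int64(495), np.int64(-322), np.int64(103)), (205, np.int64(496), np.int64(-316), np.int64(100)), (215, np.int64(503), np.int64(-313), np.int64(85)), (225, np.int64(537), np.int64(-315), np.int64(13)), (259, np.int64(515), np.int64(-287), np.int64(59)), (290, np.int64(508), np.int64(-269), np.int64(77)), (300, np.int64(497), np.int64(-267), np.int64(100)), (312, np.int64(494), np.int64(-262), np.int64(105)), (322, np.int64(495), np.int64(-257), np.int64(104))]
```

The fingertips are really at z ≈ 0.07, above the lid, although TCP z reads 0.050. So the reading or geometry is off by about 3 cm in z only. I'll reopen, centre and go lower, watching force and depth.

```bash
python3 -m inch '[{"x":0.06,"y":0.15,"z":0,"yaw":0},{"x":0,"y":0,"z":0,"yaw":0},{"x":0,"y":0,"z":0,"yaw":0},{"x":0,"y":0,"z":0,"yaw":0},{"x":0,"y":0,"z":0,"yaw":0}]' 1 4;  python3 -m inch '[{"x":0,"y":0,"z":0,"yaw":0},{"x":0,"y":0,"z":0.4,"yaw":0},{"x":0,"y":0,"z":0,"yaw":0}]'
cat >> h.py <<'E'
def tips():
    c=r.camera_info("wrist"); s=r.get_state(); im,d=r.capture("wrist"); P=c["pose"]; K=c["mtx"]; t=s["tcp_pos"]
    v,u=np.mgrid[:384,:512]; pc=np.einsum('ij,jhw->hwi',P[:3,:3]@np.linalg.inv(K),np.stack([u*d,v*d,d]))+P[:3,3]
    w=s["gripper_width"]/2
    for sg in (-1,1):
        m=(d>0)&(abs(pc[...,0]-t[0])<.014)&(sg*(pc[...,1]-t[1])>w-.006)&(sg*(pc[...,1]-t[1])<w+.025)&(pc[...,2]>.017)&(pc[...,2]<.15)
        q=pc[m]; print("finger",sg,"lowest z",np.sort(q[:,2])[[0,5,20]].round(3) if len(q)>20 else len(q), "x,y",q[:,0].min().round(3),q[:,1].min().round(3),q[:,1].max().round(3))
    print("state",t.round(4),s["eef_rot"].round(1),round(s["gripper_width"],4),s["contact_force"].round(1),round(s["time_s"],2))
E
python3 -c "
from h import *; tips()"
```

```text
time_s: 3.92
tcp_pos: [0.5035, -0.2865, 0.05]
eef_rot: [179.4, -0.3, 179.8]
contact_force: [0.3, 0.8, -0.7]
gripper_width: 0.0719
time_s: 4.17
tcp_pos: [0.5037, -0.2864, 0.0395]
eef_rot: [179.4, -0.2, 179.8]
contact_force: [-0.5, 0.7, -0.4]
gripper_width: 0.0868
finger -1 lowest z [0.061 0.061 0.062] x,y 0.49 -0.348 -0.329
finger 1 lowest z [0.061 0.062 0.064] x,y 0.49 -0.244 -0.225
state [ 0.5037 -0.2864  0.0395] [179.4  -0.2 179.8] 0.0868 [-0.5  0.7 -0.4] 4.17
```

```bash
python3 -m inch '[{"x":0,"y":0,"z":0.4,"yaw":0},{"x":0,"y":0,"z":0,"yaw":0}]';  python3 -m inch '[{"x":0,"y":0,"z":0.4,"yaw":0},{"x":0,"y":0,"z":0,"yaw":0}]'
python3 -c "
from h import *; tips(); wrist('w3')"
```

```text
time_s: 4.38
tcp_pos: [0.5043, -0.2868, 0.0296]
eef_rot: [179.5, -0.1, 179.9]
contact_force: [-0.3, -0.3, -0.2]
gripper_width: 0.0879
time_s: 4.55
tcp_pos: [0.5041, -0.2867, 0.0184]
eef_rot: [179.5, -0.2, 179.9]
contact_force: [-0.3, -0.3, -0.6]
gripper_width: 0.0882
finger -1 lowest z [0.039 0.04  0.041] x,y 0.49 -0.349 -0.33
finger 1 lowest z [0.04  0.041 0.042] x,y 0.49 -0.244 -0.218
state [ 0.5041 -0.2867  0.0184] [179.5  -0.2 179.9] 0.0882 [-0.3 -0.3 -0.6] 4.55
red [254. 235.] 1399 [ 0.497  -0.2869] rel tcp mm [-7.9  0.1] [124.  18.  15.]
red [367. 374.] 201 [ 0.5951 -0.2136] rel tcp mm [90.2 73.4] [61.  8.  6.]
[ 0.5049 -0.287   0.0195] [ 1.7950e+02 -1.1000e-01  1.7989e+02] 4.6
```

View pics/w3.png

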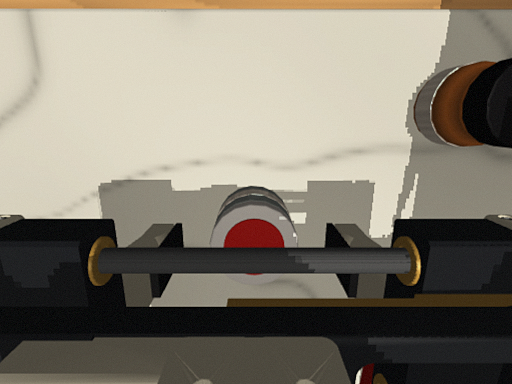

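The fingers straddle the tin (centre col 254) and the tips sit at TCP z + 0.021. I'll go to TCP z ≈ 0.014, which puts the tips at 0.035, above the 0.028 walls, and grip lightly.

```bash
python3 -m inch '[{"x":0,"y":0,"z":0.2,"yaw":0},{"x":0,"y":0,"z":0,"yaw":0},{"x":0,"y":0,"z":0,"yaw":0},{"x":0,"y":0,"z":0,"yaw":0},{"x":0,"y":0,"z":0,"yaw":0}]' 0 5;  python3 -m inch '[{"x":0,"y":0,"z":0,"yaw":0},{"x":0,"y":0,"z":0,"yaw":0},{"x":0,"y":0,"z":0,"yaw":0}]'
python3 -c "
from h import *; tips()"
```

```text
time_s: 5.07
tcp_pos: [0.5061, -0.2874, 0.0155]
eef_rot: [179.6, 0.0, 179.9]
contact_force: [-0.1, 1.3, -0.1]
gripper_width: 0.06
time_s: 5.32
tcp_pos: [0.5062, -0.2873, 0.0158]
eef_rot: [179.6, 0.0, 179.9]
contact_force: [0.2, -0.3, -1.0]
gripper_width: 0.0499
finger -1 lowest z [0.019 0.036 0.04 ] x,y 0.492 -0.33 -0.306
finger 1 lowest z [0.03  0.036 0.04 ] x,y 0.492 -0.268 -0.237
state [ 0.5062 -0.2873  0.0158] [179.6   0.  179.9] 0.0499 [ 0.2 -0.3 -1. ] 5.32
```

```bash
python3 -m inch '[{"x":-0.06,"y":0.2,"z":0,"yaw":0},{"x":-0.13,"y":0.5,"z":0,"yaw":0},{"x":-0.13,"y":0.5,"z":0,"yaw":0},{"x":-0.13,"y":0.5,"z":0,"yaw":0},{"x":-0.13,"y":0.5,"z":0,"yaw":0}]'; python3 -m inch '[{"x":-0.13,"y":0.5,"z":0,"yaw":0},{"x":-0.13,"y":0.5,"z":0,"yaw":0},{"x":-0.13,"y":0.5,"z":0,"yaw":0},{"x":-0.13,"y":0.5,"z":0,"yaw":0}]'
```

```text
time_s: 5.78
tcp_pos: [0.5207, -0.2298, 0.0158]
eef_rot: [179.6, -0.0, 179.7]
contact_force: [-0.3, 0.4, -2.1]
gripper_width: 0.0496
time_s: 6.12
tcp_pos: [0.5343, -0.1724, 0.0158]
eef_rot: [179.5, -0.1, 179.8]
contact_force: [1.1, -0.1, -2.2]
gripper_width: 0.05
```

```bash
python3 -m inch '[{"x":-0.1,"y":0.5,"z":0,"yaw":0},{"x":-0.1,"y":0.3,"z":0,"yaw":0},{"x":0,"y":0.1,"z":0,"yaw":0},{"x":0,"y":0,"z":0,"yaw":0}]'; python3 -c "
from h import *; im,_=r.capture('top'); cv2.imwrite('pics/t1.png',im[:,:,::-1]); report(im); tips()"
```

```text
time_s: 6.45
tcp_pos: [0.5401, -0.1425, 0.0158]
eef_rot: [179.5, -0.1, -179.9]
contact_force: [0.0, 0.1, -3.1]
gripper_width: 0.0498
green LANE [0.6777 0.156 ] corners [[0.7029, 0.1982], [0.708, 0.1177], [0.6524, 0.114], [0.6474, 0.1941]] [ 54. 125.  68.]
green tag px [144. 192.] 138 xy [0.5224 0.249 ] [ 57. 128.  71.]
green tag px [276.3 214.3] 131 xy [ 0.469  -0.0538] [37. 84. 47.]
green tag px [138.7 284.5] 155 xy [0.3135 0.2585] [ 55. 125.  69.]
red tag px [315.6 124.9] 479 xy [ 0.6762 -0.148 ] [158.  35.  30.]
red tag px [378.9 275.4] 109 xy [ 0.3287 -0.2859] [82. 44. 50.]
red tag px [390.2 281.1] 197 xy [ 0.3156 -0.3114] [157.  33.  30.]
red tag px [358.4 296.9] 170 xy [ 0.2812 -0.238 ] [159.  35.  31.]
finger -1 lowest z [0.024 0.036 0.04 ] x,y 0.526 -0.185 -0.162
finger 1 lowest z [0.03  0.036 0.04 ] x,y 0.526 -0.124 -0.093
state [ 0.5402 -0.1428  0.0158] [ 1.795e+02 -1.000e-01 -1.799e+02] 0.0497 [ 0.9  0.7 -2.3] 6.5
```

```bash
python3 -m inch '[{"x":-0.25,"y":-0.1,"z":0,"yaw":0},{"x":-0.5,"y":-0.08,"z":0,"yaw":0},{"x":-0.5,"y":-0.06,"z":0,"yaw":0},{"x":-0.5,"y":-0.04,"z":0,"yaw":0},{"x":-0.5,"y":-0.04,"z":0,"yaw":0}]'; python3 -m inch '[{"x":-0.5,"y":-0.04,"z":0,"yaw":0},{"x":-0.5,"y":-0.04,"z":0,"yaw":0},{"x":-0.5,"y":-0.03,"z":0,"yaw":0},{"x":-0.3,"y":-0.03,"z":0,"yaw":0}]'
```

```text
time_s: 6.97
tcp_pos: [0.5959, -0.1551, 0.0158]
eef_rot: [179.5, -0.2, 179.8]
contact_force: [-1.5, 1.1, 1.2]
gripper_width: 0.0496
time_s: 7.3
tcp_pos: [0.6437, -0.1638, 0.0158]
eef_rot: [179.5, -0.3, 179.6]
contact_force: [-2.3, 0.5, 3.8]
gripper_width: 0.0499
```

```bash
python3 -m inch '[{"x":-0.2,"y":0.3,"z":0,"yaw":0},{"x":-0.4,"y":0.15,"z":0,"yaw":0},{"x":-0.3,"y":0,"z":0,"yaw":0},{"x":0,"y":0,"z":0,"yaw":0}]'
```

```text
time_s: 7.63
tcp_pos: [0.6689, -0.1546, 0.0157]
eef_rot: [179.6, -0.3, 179.4]
contact_force: [1.1, -2.1, 1.0]
gripper_width: 0.05
```

```bash
python3 -m inch '[{"x":0,"y":0,"z":0,"yaw":-0.1},{"x":0,"y":0,"z":0,"yaw":0},{"x":0,"y":0,"z":0,"yaw":0},{"x":0,"y":0,"z":0,"yaw":0},{"x":0,"y":0,"z":0,"yaw":0}]' 1; python3 -m inch '[{"x":0,"y":0,"z":-0.5,"yaw":0},{"x":0,"y":0,"z":-1,"yaw":0},{"x":0,"y":0,"z":-1,"yaw":0},{"x":0,"y":0,"z":-0.5,"yaw":0}]';python3 -m inch '[{"x":1,"y":1,"z":0,"yaw":0},{"x":1,"y":1,"z":0,"yaw":0},{"x":1,"y":1,"z":0,"yaw":0},{"x":1,"y":1,"z":0,"yaw":0},{"x":1,"y":1,"z":0,"yaw":0}]'; python3 -c "
from h import *; im,_=r.capture('top'); cv2.imwrite('pics/t2.png',im[:,:,::-1]); report(im)"
```

```text
time_s: 8.05
tcp_pos: [0.6691, -0.1538, 0.0156]
eef_rot: [179.5, -0.3, 179.9]
contact_force: [0.4, 0.9, 0.5]
gripper_width: 0.0774
time_s: 8.38
tcp_pos: [0.666, -0.1544, 0.0913]
eef_rot: [179.5, -0.7, 179.9]
contact_force: [0.7, 1.3, -0.0]
gripper_width: 0.0876
time_s: 8.8
tcp_pos: [0.5446, -0.0303, 0.102]
eef_rot: [179.6, 0.1, 179.6]
contact_force: [0.7, 0.9, 0.6]
gripper_width: 0.0879
green LANE [0.6858 0.1568] corners [[0.7006, 0.2011], [0.7141, 0.1198], [0.6709, 0.1126], [0.6576, 0.1937]] [ 52. 120.  65.]
green tag px [276.2 214.3] 133 xy [ 0.4691 -0.0536] [ 64. 135.  77.]
red tag px [230.6 213.3] 161 xy [0.4722 0.0508] [109.  29.  26.]
red tag px [379. 275.] 110 xy [ 0.3297 -0.2862] [82.  45.  50.5]
red tag px [390.3 281.1] 194 xy [ 0.3157 -0.3114] [156.  33.  29.]
red tag px [358.4 296.9] 170 xy [ 0.2812 -0.238 ] [159.  35.  31.]
```

View pics/t2.png

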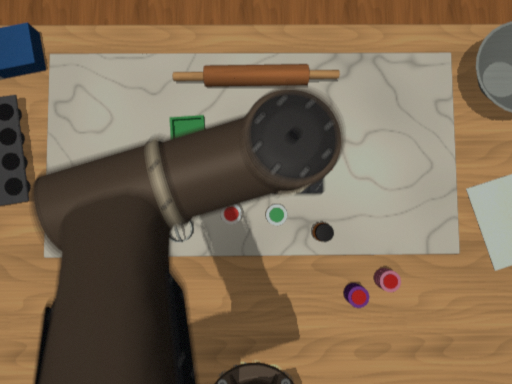

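```bash
python3 -m inch '[{"x":0.1,"y":1,"z":0,"yaw":0},{"x":0.1,"y":1,"z":0,"yaw":0},{"x":0.1,"y":1,"z":0,"yaw":0},{"x":0.1,"y":1,"z":0,"yaw":0},{"x":0.1,"y":1,"z":0,"yaw":0}]'; python3 -m inch '[{"x":0.1,"y":1,"z":0,"yaw":0},{"x":0.1,"y":1,"z":0,"yaw":0},{"x":0.1,"y":1,"z":0,"yaw":0},{"x":0.1,"y":1,"z":0,"yaw":0},{"x":0,"y":0.3,"z":0,"yaw":0}]'; python3 -m inch '[{"x":0,"y":0,"z":0,"yaw":0}]'; python3 -c "
from h import *; im,_=r.capture('top'); cv2.imwrite('pics/t3.png',im[:,:,::-1]); report(im); wrist('w4')"
```

```text
time_s: 9.27
tcp_pos: [0.5258, 0.1012, 0.1109]
eef_rot: [179.3, 0.4, 179.6]
contact_force: [0.5, -0.6, 0.1]
gripper_width: 0.0874
time_s: 9.68
tcp_pos: [0.5164, 0.2171, 0.1192]
eef_rot: [179.0, 0.8, 179.7]
contact_force: [-0.0, -0.3, 0.4]
gripper_width: 0.0876
time_s: 9.77
tcp_pos: [0.5165, 0.2189, 0.1202]
eef_rot: [179.0, 0.9, 179.8]
contact_force: [0.2, -0.5, -0.2]
gripper_width: 0.0877
green LANE [0.6438 0.1536] corners [[0.7031, 0.1981], [0.7079, 0.1173], [0.5844, 0.1095], [0.5798, 0.1896]] [41. 97. 52.]
green tag px [276.2 214.3] 136 xy [ 0.4692 -0.0537] [ 48. 105.  59.]
green tag px [138.7 284.5] 150 xy [0.3134 0.2585] [22. 58. 30.]
red LANE [ 0.6385 -0.1527] corners [[0.5784, -0.1076], [0.7029, -0.1153], [0.6986, -0.1983], [0.574, -0.1897]] [127.  28.  24.]
red tag px [318.3 128.8] 153 xy [ 0.6671 -0.1541] [125.  27.  23.]
red tag px [230.7 213.4] 156 xy [0.472  0.0505] [133.  39.  34.]
red tag px [379.1 275.2] 131 xy [ 0.3292 -0.2864] [63. 34. 37.]
red tag px [390.3 281. ] 204 xy [ 0.3159 -0.3116] [121.  24.  21.]
red tag px [358.4 296.9] 170 xy [ 0.2812 -0.238 ] [123.  25.  22.]
green [285. 203.] 978 [0.5218 0.2487] rel tcp mm [ 5.2 30.6] [32. 97. 44.]
green [205. 245.] 189 [0.5637 0.1727] rel tcp mm [ 47.2 -45.5] [26. 89. 38.]
green [200. 289.] 2078 [0.6126 0.165 ] rel tcp mm [ 96.1 -53.2] [ 42. 149.  63.]
red [ 55. 149.] 1270 [0.4713 0.0493] rel tcp mm [ -45.2 -168.9] [211.  29.  24.]
[0.5165 0.2182 0.1202] [179.     0.88 179.81] 9.82
```

Red tin one is at (0.667,-0.154), as planned. Now the far green tin.

```bash
python3 -m inch '[{"x":-0.2,"y":0.8,"z":0,"yaw":0},{"x":0,"y":0.45,"z":0.5,"yaw":0},{"x":0,"y":0,"z":0.6,"yaw":0},{"x":0,"y":0,"z":0,"yaw":0}]'; python3 -c "
from h import *; wrist('w5')"
```

```text
time_s: 10.2
tcp_pos: [0.5225, 0.246, 0.093]
eef_rot: [178.9, 0.9, 179.5]
contact_force: [-0.8, -1.5, -0.7]
gripper_width: 0.0878
green [256. 206.] 1249 [0.5219 0.2488] rel tcp mm [-0.6  2.9] [32. 98. 45.]
green [181. 292.] 1382 [0.6014 0.1816] rel tcp mm [ 78.9 -64.4] [ 42. 150.  63.]
red [  6. 150.] 484 [0.474  0.0594] rel tcp mm [ -48.5 -186.6] [212.  28.  24.]
[0.5225 0.246  0.093 ] [178.94   0.9  179.51] 10.2
```

```bash
python3 -m inch '[{"x":0,"y":0.1,"z":0.8,"yaw":0},{"x":0,"y":0,"z":0.8,"yaw":0},{"x":0,"y":0,"z":0.8,"yaw":0},{"x":0,"y":0,"z":0.3,"yaw":0},{"x":0,"y":0,"z":0,"yaw":0}]'; python3 -c "
from h import *; tips()"
```

```text
time_s: 10.67
tcp_pos: [0.526, 0.2467, 0.0276]
eef_rot: [178.9, 1.1, 179.3]
contact_force: [-0.8, -0.7, 0.1]
gripper_width: 0.0875
finger -1 lowest z [0.048 0.049 0.05 ] x,y 0.512 0.184 0.203
finger 1 lowest z [0.05  0.051 0.052] x,y 0.512 0.289 0.315
state [0.526  0.2467 0.0276] [178.9   1.1 179.3] 0.0875 [-0.8 -0.7  0.1] 10.67
```

```bash
python3 -m inch '[{"x":0.15,"y":0.08,"z":0.3,"yaw":-0.15},{"x":0,"y":0,"z":0.15,"yaw":0},{"x":0,"y":0,"z":0,"yaw":0},{"x":0,"y":0,"z":0,"yaw":0},{"x":0,"y":0,"z":0,"yaw":0}]' 0 5;  python3 -m inch '[{"x":0,"y":0,"z":0,"yaw":0},{"x":0,"y":0,"z":0,"yaw":0},{"x":0,"y":0,"z":0,"yaw":0},{"x":0,"y":0,"z":0,"yaw":0}]'
```

```text
time_s: 11.13
tcp_pos: [0.5243, 0.2502, 0.0201]
eef_rot: [178.7, 1.4, -180.0]
contact_force: [0.3, -0.2, -0.6]
gripper_width: 0.06
time_s: 11.47
tcp_pos: [0.5244, 0.2505, 0.0209]
eef_rot: [178.6, 1.4, -180.0]
contact_force: [-0.3, 0.3, -2.1]
gripper_width: 0.0498
```

```bash
python3 -m inch '[{"x":-0.06,"y":-0.25,"z":0.05,"yaw":0},{"x":-0.12,"y":-0.5,"z":0.05,"yaw":0},{"x":-0.12,"y":-0.5,"z":0.05,"yaw":0},{"x":-0.12,"y":-0.5,"z":0,"yaw":0},{"x":-0.12,"y":-0.5,"z":0,"yaw":0}]'; python3 -m inch '[{"x":-0.12,"y":-0.5,"z":0,"yaw":0},{"x":-0.12,"y":-0.5,"z":0,"yaw":0},{"x":-0.12,"y":-0.4,"z":0,"yaw":0},{"x":0,"y":0,"z":0,"yaw":0}]'
```

```text
time_s: 11.88
tcp_pos: [0.5432, 0.199, 0.0198]
eef_rot: [178.1, 2.0, -179.6]
contact_force: [-0.8, 2.7, 2.4]
gripper_width: 0.0499
time_s: 12.22
tcp_pos: [0.5546, 0.1593, 0.0199]
eef_rot: [178.0, 2.2, -179.7]
contact_force: [0.2, 0.6, 0.2]
gripper_width: 0.0499
```

```bash
python3 -m inch '[{"x":0,"y":-0.3,"z":0,"yaw":0},{"x":-0.25,"y":-0.05,"z":0,"yaw":0},{"x":-0.5,"y":0.03,"z":0,"yaw":0},{"x":-0.5,"y":0.03,"z":0,"yaw":0}]'; python3 -m inch '[{"x":-0.3,"y":0.03,"z":0,"yaw":0},{"x":0,"y":0,"z":0,"yaw":0}]'
```

```text
time_s: 12.55
tcp_pos: [0.5839, 0.1492, 0.0201]
eef_rot: [178.1, 1.9, -179.8]
contact_force: [0.3, 0.4, -2.2]
gripper_width: 0.0496
time_s: 12.72
tcp_pos: [0.5933, 0.1497, 0.0197]
eef_rot: [178.2, 1.9, -179.8]
contact_force: [-0.9, 1.1, 5.7]
gripper_width: 0.0497
```

```bash
python3 -m inch '[{"x":-0.3,"y":0.05,"z":0,"yaw":0},{"x":-0.5,"y":0.05,"z":0,"yaw":0},{"x":-0.5,"y":0.05,"z":0,"yaw":0}]'; python3 -m inch '[{"x":-0.5,"y":0.06,"z":0,"yaw":0},{"x":-0.5,"y":0.06,"z":0,"yaw":0},{"x":-0.5,"y":0.06,"z":0,"yaw":0},{"x":-0.1,"y":0,"z":0,"yaw":0},{"x":0,"y":0,"z":0,"yaw":0}]'
```

```text
time_s: 12.97
tcp_pos: [0.6234, 0.1529, 0.0198]
eef_rot: [178.3, 1.6, -179.8]
contact_force: [1.0, 0.6, -1.6]
gripper_width: 0.0501
time_s: 13.38
tcp_pos: [0.6642, 0.1579, 0.0194]
eef_rot: [178.4, 1.4, -179.7]
contact_force: [-3.1, 0.3, 6.5]
gripper_width: 0.0502
```

```bash
python3 -m inch '[{"x":-0.3,"y":-0.1,"z":0,"yaw":0},{"x":-0.2,"y":0,"z":0,"yaw":0},{"x":0,"y":0,"z":0,"yaw":0}]'; python3 -m inch '[{"x":0,"y":0,"z":0,"yaw":0},{"x":0,"y":0,"z":0,"yaw":0},{"x":0,"y":0,"z":0,"yaw":0},{"x":0,"y":0,"z":0,"yaw":0},{"x":0,"y":0,"z":0,"yaw":0}]' 1; python3 -m inch '[{"x":0,"y":0,"z":-0.5,"yaw":0},{"x":0,"y":0,"z":-1,"yaw":0},{"x":0,"y":0,"z":-1,"yaw":0},{"x":0,"y":0,"z":-1,"yaw":0}]'; python3 -m inch '[{"x":1,"y":-0.6,"z":0,"yaw":0},{"x":1,"y":-0.8,"z":0,"yaw":0},{"x":1,"y":-0.8,"z":0,"yaw":0},{"x":1,"y":-0.6,"z":0,"yaw":0},{"x":1,"y":-0.6,"z":0,"yaw":0}]'
```

```text
time_s: 13.63
tcp_pos: [0.6754, 0.1556, 0.0194]
eef_rot: [178.4, 1.3, -179.7]
contact_force: [1.1, -0.4, 2.2]
gripper_width: 0.0501
time_s: 14.05
tcp_pos: [0.6744, 0.1557, 0.019]
eef_rot: [178.4, 1.3, -179.7]
contact_force: [-0.4, 0.7, 0.6]
gripper_width: 0.0774
time_s: 14.38
tcp_pos: [0.6679, 0.1516, 0.1042]
eef_rot: [178.7, 0.6, -179.8]
contact_force: [-0.6, 0.5, -0.7]
gripper_width: 0.0875
time_s: 14.8
tcp_pos: [0.5485, 0.0673, 0.1119]
eef_rot: [178.4, 1.6, -179.5]
contact_force: [0.9, 0.2, 0.4]
gripper_width: 0.0878
```

```bash
python3 -m inch '[{"x":1,"y":-0.2,"z":0,"yaw":0},{"x":1,"y":-0.1,"z":0.3,"yaw":0},{"x":0.8,"y":0,"z":0.5,"yaw":0},{"x":0,"y":0,"z":0,"yaw":0},{"x":0,"y":0,"z":0,"yaw":0}]'; python3 -c "
from h import *; wrist(); im,_=r.capture('scene'); cv2.imwrite('pics/s1.png',cv2.resize(im[:,:,::-1],(768,576)))"
```

```text
time_s: 15.22
tcp_pos: [0.4721, 0.0556, 0.0948]
eef_rot: [178.2, 2.0, -179.7]
contact_force: [0.7, 0.5, 0.4]
gripper_width: 0.0878
green [115. 201.] 1299 [ 0.4679 -0.0548] rel tcp mm [  -4.2 -110.4] [ 30. 100.  44.]
green [325. 293.] 443 [0.5576 0.1239] rel tcp mm [85.5 68.2] [ 45. 161.  68.]
red [245. 205.] 1264 [0.4714 0.05  ] rel tcp mm [-0.7 -5.6] [150.  24.  21.]
[0.4721 0.0556 0.0948] [ 178.21    1.98 -179.67] 15.22
```

View pics/s1.png

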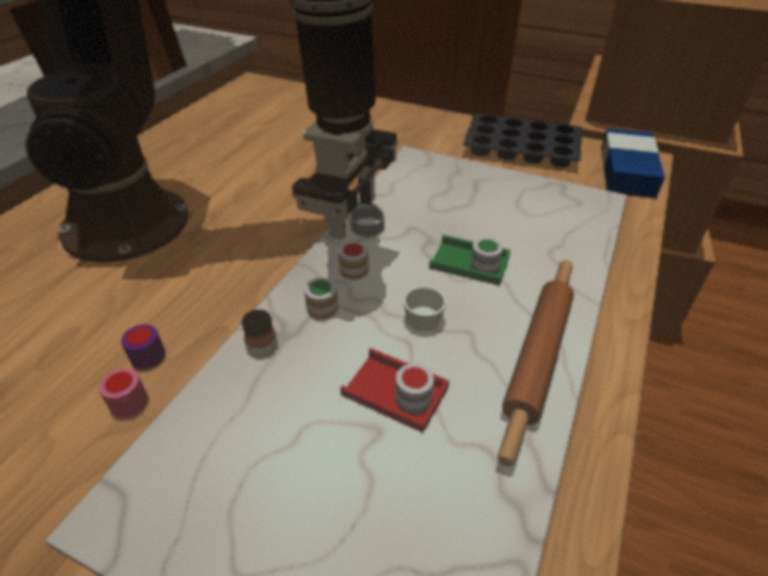

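Both first tins are upright at the deep ends, red at (415,385) and green at (487,252). Next is the near red tin.

```bash
python3 -m inch '[{"x":0,"y":-0.22,"z":0.8,"yaw":-0.1},{"x":0,"y":0,"z":0.8,"yaw":0},{"x":0,"y":0,"z":0.8,"yaw":0},{"x":0,"y":0,"z":0.3,"yaw":0},{"x":0,"y":0,"z":0,"yaw":0}]'; python3 -c "
from h import *; tips()"
```

```text
time_s: 15.73
tcp_pos: [0.4834, 0.0553, 0.0289]
eef_rot: [178.0, 2.5, -179.2]
contact_force: [-0.0, -0.0, 0.7]
gripper_width: 0.0875
finger -1 lowest z [0.049 0.049 0.05 ] x,y 0.469 -0.008 0.011
finger 1 lowest z [0.051 0.052 0.054] x,y 0.469 0.097 0.124
state [0.4834 0.0553 0.0289] [ 178.     2.5 -179.2] 0.0875 [-0.  -0.   0.7] 15.73
```

```bash
python3 -m inch '[{"x":0.4,"y":-0.2,"z":0.2,"yaw":0.2},{"x":0,"y":0,"z":0.2,"yaw":0},{"x":0,"y":0,"z":0.1,"yaw":0},{"x":0,"y":0,"z":0,"yaw":0}]'; python3 -c "
from h import *; tips()"
```

```text
time_s: 16.12
tcp_pos: [0.478, 0.0521, 0.0191]
eef_rot: [177.9, 2.7, -180.0]
contact_force: [-0.5, -0.5, -0.6]
gripper_width: 0.0876
finger -1 lowest z [0.038 0.039 0.041] x,y 0.464 -0.011 0.008
finger 1 lowest z [0.042 0.043 0.044] x,y 0.464 0.093 0.121
state [0.478  0.0521 0.0191] [ 177.9    2.7 -180. ] 0.0876 [-0.5 -0.5 -0.6] 16.12
```

```bash
python3 -m inch '[{"x":0.2,"y":-0.06,"z":0.1,"yaw":0},{"x":0,"y":0,"z":0.05,"yaw":0},{"x":0,"y":0,"z":0,"yaw":0},{"x":0,"y":0,"z":0,"yaw":0},{"x":0,"y":0,"z":0,"yaw":0}]' 0 5;  python3 -m inch '[{"x":0,"y":0,"z":0,"yaw":0},{"x":0,"y":0,"z":0,"yaw":0},{"x":0,"y":0,"z":0,"yaw":0},{"x":0,"y":0,"z":0,"yaw":0}]'
```

```text
time_s: 16.58
tcp_pos: [0.4749, 0.0517, 0.0166]
eef_rot: [177.9, 2.9, -179.9]
contact_force: [-0.5, 0.2, -0.3]
gripper_width: 0.0598
time_s: 16.92
tcp_pos: [0.4749, 0.0517, 0.0167]
eef_rot: [177.9, 2.9, -179.9]
contact_force: [0.1, -0.4, -0.9]
gripper_width: 0.05
```

```bash
python3 -m inch '[{"x":-0.25,"y":0,"z":0,"yaw":0},{"x":-0.5,"y":0,"z":0,"yaw":0},{"x":-0.5,"y":0,"z":0,"yaw":0},{"x":-0.5,"y":0,"z":0,"yaw":0},{"x":-0.5,"y":0,"z":0,"yaw":0}]'; python3 -m inch '[{"x":-0.3,"y":0,"z":0,"yaw":0},{"x":0,"y":0,"z":0,"yaw":0}]'
```

```text
time_s: 17.33
tcp_pos: [0.531, 0.0511, 0.0189]
eef_rot: [177.9, 2.7, -179.8]
contact_force: [-0.8, 0.8, -2.3]
gripper_width: 0.0502
time_s: 17.5
tcp_pos: [0.5417, 0.0513, 0.0189]
eef_rot: [177.9, 2.8, -179.8]
contact_force: [-0.5, -0.2, -2.8]
gripper_width: 0.0499
```

```bash
python3 -m inch '[{"x":0,"y":-0.25,"z":0.08,"yaw":0},{"x":0,"y":-0.5,"z":0,"yaw":0},{"x":0,"y":-0.5,"z":0,"yaw":0},{"x":0,"y":-0.5,"z":0,"yaw":0},{"x":0,"y":-0.5,"z":0,"yaw":0}]'; python3 -m inch '[{"x":0,"y":-0.5,"z":0,"yaw":0},{"x":0,"y":-0.5,"z":0,"yaw":0}]'
```

```text
time_s: 17.92
tcp_pos: [0.5448, -0.0036, 0.0163]
eef_rot: [177.7, 3.2, -179.6]
contact_force: [-0.8, 1.8, 2.7]
gripper_width: 0.0505
time_s: 18.08
tcp_pos: [0.5454, -0.0294, 0.0164]
eef_rot: [177.7, 3.4, -179.5]
contact_force: [-0.5, 2.6, 2.9]
gripper_width: 0.0501
```

```bash
python3 -m inch '[{"x":0.04,"y":-0.5,"z":-0.01,"yaw":0.1},{"x":0.04,"y":-0.5,"z":-0.01,"yaw":0},{"x":0.04,"y":-0.5,"z":-0.01,"yaw":0},{"x":0,"y":-0.5,"z":-0.01,"yaw":0},{"x":0,"y":-0.5,"z":-0.01,"yaw":0}]'; python3 -m inch '[{"x":0,"y":-0.5,"z":-0.01,"yaw":0},{"x":0,"y":-0.5,"z":-0.01,"yaw":0},{"x":0,"y":-0.4,"z":0,"yaw":0},{"x":0,"y":0,"z":0,"yaw":0}]'
```

```text
time_s: 18.5
tcp_pos: [0.5416, -0.0948, 0.0164]
eef_rot: [177.5, 3.7, -179.8]
contact_force: [0.1, 1.8, 0.6]
gripper_width: 0.05
time_s: 18.83
tcp_pos: [0.5406, -0.1331, 0.0165]
eef_rot: [177.5, 3.8, -179.9]
contact_force: [0.9, -0.8, -1.3]
gripper_width: 0.0506
```

```bash
python3 -m inch '[{"x":0,"y":-0.4,"z":0,"yaw":0},{"x":-0.3,"y":-0.1,"z":0.01,"yaw":0},{"x":-0.4,"y":0,"z":0.02,"yaw":0},{"x":0,"y":0,"z":0,"yaw":0}]'; python3 -c "
from h import *; tips()"
```

```text
time_s: 19.17
tcp_pos: [0.5579, -0.1465, 0.0164]
eef_rot: [177.5, 3.8, -179.9]
contact_force: [1.8, -0.3, 0.9]
gripper_width: 0.0504
finger -1 lowest z [0.019 0.031 0.037] x,y 0.544 -0.191 -0.166
finger 1 lowest z [0.029 0.039 0.041] x,y 0.544 -0.127 -0.096
state [ 0.5579 -0.1465  0.0164] [ 177.5    3.8 -179.9] 0.0504 [ 1.8 -0.3  0.9] 19.17
```

```bash
python3 -m inch '[{"x":-0.3,"y":-0.03,"z":0.01,"yaw":0},{"x":-0.5,"y":-0.03,"z":0.01,"yaw":0},{"x":-0.4,"y":-0.03,"z":0.01,"yaw":0},{"x":0,"y":0,"z":0,"yaw":0}]'
```

```text
time_s: 19.55
tcp_pos: [0.5882, -0.1474, 0.0163]
eef_rot: [177.5, 3.6, -179.9]
contact_force: [-0.2, -0.2, -0.9]
gripper_width: 0.0501
```

```bash
python3 -m inch '[{"x":-0.3,"y":-0.04,"z":0.01,"yaw":0},{"x":-0.5,"y":-0.04,"z":0.01,"yaw":0},{"x":-0.3,"y":-0.04,"z":0.01,"yaw":0},{"x":0,"y":0,"z":0,"yaw":0}]'
```

```text
time_s: 19.88
tcp_pos: [0.6166, -0.1499, 0.016]
eef_rot: [177.5, 3.4, -179.8]
contact_force: [1.8, -0.4, 1.5]
gripper_width: 0.0502
```

```bash
python3 -m inch '[{"x":0,"y":0,"z":0,"yaw":0},{"x":0,"y":0,"z":0,"yaw":0},{"x":0,"y":0,"z":0,"yaw":0},{"x":0,"y":0,"z":0,"yaw":0},{"x":0,"y":0,"z":0,"yaw":0}]' 1; python3 -m inch '[{"x":0,"y":0,"z":0,"yaw":0},{"x":0,"y":0,"z":-0.5,"yaw":0},{"x":0,"y":0,"z":-1,"yaw":0},{"x":0,"y":0,"z":-1,"yaw":0},{"x":0,"y":0,"z":-1,"yaw":0}]'; python3 -m inch '[{"x":0.8,"y":0.6,"z":0,"yaw":0},{"x":1,"y":0.6,"z":0,"yaw":0},{"x":1,"y":0.6,"z":0,"yaw":0},{"x":1,"y":0.6,"z":0,"yaw":0},{"x":0.7,"y":0.6,"z":0,"yaw":0}]';  python3 -m inch '[{"x":0.3,"y":0.3,"z":0,"yaw":0},{"x":0,"y":0,"z":0,"yaw":0}]'; python3 -c "
from h import *; wrist(); im,_=r.capture('top');report(im)"
```

```text
time_s: 20.3
tcp_pos: [0.6157, -0.1498, 0.0159]
eef_rot: [177.4, 3.4, -179.9]
contact_force: [0.3, -0.0, 0.5]
gripper_width: 0.0779
time_s: 20.72
tcp_pos: [0.6054, -0.1536, 0.1022]
eef_rot: [177.4, 2.7, -179.9]
contact_force: [0.6, 0.2, 0.5]
gripper_width: 0.0873
time_s: 21.13
tcp_pos: [0.4966, -0.0803, 0.1111]
eef_rot: [177.5, 3.7, 180.0]
contact_force: [0.4, 1.0, -0.1]
gripper_width: 0.0876
time_s: 21.3
tcp_pos: [0.4857, -0.0712, 0.1134]
eef_rot: [177.5, 3.8, -180.0]
contact_force: [0.4, -0.3, -0.2]
gripper_width: 0.0877
green [270. 178.] 1117 [ 0.4684 -0.0541] rel tcp mm [-17.3  17. ] [ 36. 107.  50.]
red [208. 289.] 505 [ 0.5824 -0.1137] rel tcp mm [ 96.7 -42.5] [225.  31.  26.]
[ 0.4857 -0.0712  0.1134] [ 177.46    3.83 -179.96] 21.3
green LANE [0.6446 0.1537] corners [[0.7031, 0.1981], [0.7079, 0.1173], [0.5859, 0.1095], [0.5813, 0.1897]] [ 54. 122.  67.]
green tag px [185.1 127.2] 131 xy [0.6723 0.1558] [ 52. 120.  65.]
red LANE [ 0.6384 -0.1528] corners [[0.5785, -0.1075], [0.7029, -0.1156], [0.6984, -0.1985], [0.5739, -0.1897]] [153.  38.  33.]
red tag px [318.3 128.8] 153 xy [ 0.6671 -0.1541] [154.  35.  30.]
red tag px [317.3 151.8] 154 xy [ 0.6131 -0.1506] [157.  37.  33.]
red tag px [390.3 281.1] 197 xy [ 0.3156 -0.3116] [149.  31.  28.]
red tag px [358.4 296.9] 170 xy [ 0.2812 -0.238 ] [152.  33.  29.]
```

```bash
python3 -m inch '[{"x":0.8,"y":0.5,"z":0,"yaw":0},{"x":0.1,"y":0,"z":0.7,"yaw":0},{"x":0.05,"y":0,"z":0.8,"yaw":0},{"x":0.05,"y":0,"z":0.8,"yaw":0},{"x":0,"y":0,"z":0,"yaw":0}]'
```

```text
time_s: 21.82
tcp_pos: [0.4741, -0.0575, 0.0565]
eef_rot: [177.5, 4.4, -180.0]
contact_force: [-1.2, 0.9, -0.3]
gripper_width: 0.0877
```

```bash
python3 -m inch '[{"x":0.25,"y":0.15,"z":0.3,"yaw":0},{"x":0.05,"y":0,"z":0.6,"yaw":0},{"x":0.05,"y":0,"z":0.5,"yaw":0},{"x":0,"y":0,"z":0,"yaw":0}]'; python3 -c "
from h import *; tips()"
```

```text
time_s: 22.15
tcp_pos: [0.473, -0.0536, 0.0219]
eef_rot: [177.6, 4.4, 180.0]
contact_force: [0.2, -0.4, 0.3]
gripper_width: 0.0876
finger -1 lowest z [0.041 0.042 0.043] x,y 0.459 -0.116 -0.098
finger 1 lowest z [0.045 0.046 0.047] x,y 0.459 -0.013 0.015
state [ 0.473  -0.0536  0.0219] [177.6   4.4 180. ] 0.0876 [ 0.2 -0.4  0.3] 22.15
```

```bash
python3 -m inch '[{"x":0.05,"y":0,"z":0.25,"yaw":0},{"x":0,"y":0,"z":0,"yaw":0},{"x":0,"y":0,"z":0,"yaw":0},{"x":0,"y":0,"z":0,"yaw":0},{"x":0,"y":0,"z":0,"yaw":0}]' 0 4;  python3 -m inch '[{"x":0,"y":0,"z":0,"yaw":0},{"x":0,"y":0,"z":0,"yaw":0},{"x":0,"y":0,"z":0,"yaw":0},{"x":0,"y":0,"z":0,"yaw":0}]'
```

```text
time_s: 22.62
tcp_pos: [0.4768, -0.0536, 0.0196]
eef_rot: [177.6, 4.7, 180.0]
contact_force: [0.7, 0.3, -0.2]
gripper_width: 0.0597
time_s: 22.95
tcp_pos: [0.4766, -0.0536, 0.0203]
eef_rot: [177.5, 4.7, 180.0]
contact_force: [0.3, 0.1, -1.1]
gripper_width: 0.0501
```

Grip is 7–8 mm off centre on the pads, so I'll open and re-grip nearer the middle.

```bash
python3 -m inch '[{"x":0,"y":0,"z":0,"yaw":0},{"x":0,"y":0,"z":0,"yaw":0},{"x":0.25,"y":0,"z":0.2,"yaw":0},{"x":0.1,"y":0,"z":0.1,"yaw":0},{"x":0,"y":0,"z":0,"yaw":0}]' 0.6;  python3 -m inch '[{"x":0,"y":0,"z":0,"yaw":0}]'
```

```text
time_s: 23.37
tcp_pos: [0.4682, -0.0531, 0.0117]
eef_rot: [177.5, 4.8, 180.0]
contact_force: [-0.4, -0.1, 0.2]
gripper_width: 0.0696
time_s: 23.45
tcp_pos: [0.4678, -0.0531, 0.0114]
eef_rot: [177.5, 4.8, 180.0]
contact_force: [0.7, 0.0, 0.0]
gripper_width: 0.0698
```

```bash
python3 -m inch '[{"x":-0.05,"y":0,"z":-0.22,"yaw":0},{"x":0,"y":0,"z":0,"yaw":0},{"x":0,"y":0,"z":0,"yaw":0},{"x":0,"y":0,"z":0,"yaw":0},{"x":0,"y":0,"z":0,"yaw":0}]' 0 4; python3 -m inch '[{"x":0,"y":0,"z":0,"yaw":0}]'
```

```text
time_s: 23.87
tcp_pos: [0.4689, -0.0533, 0.0178]
eef_rot: [177.5, 4.8, -180.0]
contact_force: [-0.2, 0.6, -2.8]
gripper_width: 0.0499
time_s: 23.95
tcp_pos: [0.4689, -0.0533, 0.0178]
eef_rot: [177.5, 4.8, -180.0]
contact_force: [-0.6, -0.4, -0.9]
gripper_width: 0.0505
```

```bash
python3 -m inch '[{"x":-0.25,"y":0,"z":0.02,"yaw":0},{"x":-0.5,"y":0,"z":0.04,"yaw":0},{"x":-0.5,"y":0,"z":0.04,"yaw":0}]'; python3 -m inch '[{"x":-0.5,"y":0,"z":0.04,"yaw":0},{"x":-0.5,"y":0,"z":0.04,"yaw":0},{"x":-0.3,"y":0,"z":0.02,"yaw":0},{"x":0,"y":0,"z":0,"yaw":0}]'
```

```text
time_s: 24.2
tcp_pos: [0.4979, -0.0537, 0.0177]
eef_rot: [177.6, 4.6, 180.0]
contact_force: [-0.8, 0.1, 0.3]
gripper_width: 0.05
time_s: 24.53
tcp_pos: [0.5346, -0.0539, 0.0176]
eef_rot: [177.6, 4.5, -180.0]
contact_force: [-0.1, 1.7, 2.4]
gripper_width: 0.0505
```

```bash
python3 -m inch '[{"x":-0.1,"y":0.25,"z":0.01,"yaw":0},{"x":-0.1,"y":0.5,"z":0.02,"yaw":0},{"x":-0.05,"y":0.5,"z":0.02,"yaw":0},{"x":0,"y":0.5,"z":0.02,"yaw":0}]'; python3 -m inch '[{"x":0,"y":0.5,"z":0.02,"yaw":0},{"x":0,"y":0.5,"z":0.02,"yaw":0},{"x":0,"y":0.5,"z":0.02,"yaw":0},{"x":0,"y":0.5,"z":0.02,"yaw":0}]'
```

```text
time_s: 24.87
tcp_pos: [0.5404, -0.0105, 0.0176]
eef_rot: [177.6, 4.5, 179.8]
contact_force: [1.2, -0.5, 1.4]
gripper_width: 0.0503
time_s: 25.2
tcp_pos: [0.5389, 0.0426, 0.0176]
eef_rot: [177.6, 4.5, 179.7]
contact_force: [-0.3, -0.7, 0.3]
gripper_width: 0.0504
```

```bash
python3 -m inch '[{"x":-0.04,"y":0.5,"z":0.02,"yaw":0},{"x":-0.04,"y":0.5,"z":0.02,"yaw":0},{"x":-0.04,"y":0.5,"z":0.02,"yaw":0},{"x":0,"y":0.5,"z":0.02,"yaw":0}]'; python3 -m inch '[{"x":0,"y":0.5,"z":0.02,"yaw":0},{"x":0,"y":0.5,"z":0.02,"yaw":0},{"x":0,"y":0.5,"z":0.02,"yaw":0},{"x":0,"y":0.4,"z":0,"yaw":0},{"x":0,"y":0,"z":0,"yaw":0}]'
```

```text
time_s: 25.53
tcp_pos: [0.5395, 0.0959, 0.0176]
eef_rot: [177.7, 4.4, 179.7]
contact_force: [0.0, -1.2, 0.8]
gripper_width: 0.0502
time_s: 25.95
tcp_pos: [0.5371, 0.1486, 0.0179]
eef_rot: [177.6, 4.4, 179.8]
contact_force: [0.5, -0.0, -2.2]
gripper_width: 0.0497
```

```bash
python3 -m inch '[{"x":-0.25,"y":0,"z":0.02,"yaw":0},{"x":-0.5,"y":0.03,"z":0.04,"yaw":0},{"x":-0.5,"y":0.03,"z":0.04,"yaw":0},{"x":-0.3,"y":0.03,"z":0.02,"yaw":0},{"x":0,"y":0,"z":0,"yaw":0}]'
```

```text
time_s: 26.37
tcp_pos: [0.5761, 0.1506, 0.0177]
eef_rot: [177.7, 4.3, 179.9]
contact_force: [0.9, 2.4, 1.2]
gripper_width: 0.0502
```

```bash
python3 -m inch '[{"x":-0.3,"y":0.02,"z":0.02,"yaw":0},{"x":-0.5,"y":0.02,"z":0.04,"yaw":0},{"x":-0.5,"y":0.02,"z":0.04,"yaw":0},{"x":-0.2,"y":0,"z":0.02,"yaw":0},{"x":0,"y":0,"z":0,"yaw":0}]'; python3 -c "
from h import *; im,_=r.capture('top');report(im)"
```

```text
time_s: 26.78
tcp_pos: [0.6143, 0.1502, 0.0176]
eef_rot: [177.7, 4.1, 179.8]
contact_force: [-2.6, 1.4, 3.2]
gripper_width: 0.0499
green tag px [198.5 119.9] 93 xy [0.6893 0.1247] [41. 98. 52.]
green tag px [138.7 284.5] 155 xy [0.3135 0.2585] [ 43. 102.  55.]
red LANE [ 0.6385 -0.1527] corners [[0.5784, -0.1076], [0.7029, -0.1153], [0.6986, -0.1983], [0.574, -0.1897]] [132.  31.  27.]
red tag px [318.3 128.8] 154 xy [ 0.667  -0.1542] [132.  29.  25.]
red tag px [317.3 151.7] 155 xy [ 0.6132 -0.1508] [135.  31.  27.]
red tag px [378.7 275.4] 122 xy [ 0.3286 -0.2855] [67. 36. 39.]
red tag px [390.3 281.1] 199 xy [ 0.3157 -0.3115] [128.  26.  23.]
red tag px [358.4 296.9] 170 xy [ 0.2812 -0.238 ] [130.  27.  24.]
```

```bash
python3 -m inch '[{"x":-0.12,"y":0.03,"z":0.01,"yaw":0},{"x":0,"y":0,"z":0,"yaw":0}]'; python3 -m inch '[{"x":0,"y":0,"z":0,"yaw":0},{"x":0,"y":0,"z":0,"yaw":0},{"x":0,"y":0,"z":0,"yaw":0},{"x":0,"y":0,"z":0,"yaw":0},{"x":0,"y":0,"z":0,"yaw":0}]' 1; python3 -m inch '[{"x":0,"y":0,"z":0,"yaw":0},{"x":0,"y":0,"z":-0.5,"yaw":0},{"x":0,"y":0,"z":-1,"yaw":0},{"x":0,"y":0,"z":-1,"yaw":0},{"x":0,"y":0,"z":-1,"yaw":0}]'; python3 -m inch '[{"x":1,"y":-0.8,"z":0,"yaw":0},{"x":1,"y":-0.8,"z":-0.2,"yaw":0},{"x":1,"y":-0.8,"z":-0.2,"yaw":0},{"x":1,"y":-0.8,"z":-0.2,"yaw":0},{"x":0.5,"y":-0.8,"z":0,"yaw":0}]'; python3 -m inch '[{"x":0,"y":0,"z":0,"yaw":0},{"x":0,"y":0,"z":0,"yaw":0},{"x":0,"y":0,"z":0,"yaw":0}]'; python3 -c "
from h import *; im,_=r.capture('top');report(im); s,_=r.capture('scene')
a=cv2.resize(im,(480,360)); b=cv2.resize(s,(640,480))[120:,:]
cv2.imwrite('pics/f1.png',cv2.resize(np.hstack([im,s])[:,:,::-1],(800,300),interpolation=cv2.INTER_AREA))
for n,p in (('f2',s),): cv2.imwrite('pics/f2.png',cv2.resize(p[:,:,::-1],(768,576)))"
```

```text
time_s: 27.0
tcp_pos: [0.6164, 0.1506, 0.0176]
eef_rot: [177.7, 4.1, 179.8]
contact_force: [0.6, 0.5, -0.1]
gripper_width: 0.05
time_s: 27.42
tcp_pos: [0.6153, 0.1507, 0.0176]
eef_rot: [177.7, 4.1, 179.8]
contact_force: [0.4, 0.5, 0.4]
gripper_width: 0.0778
time_s: 27.83
tcp_pos: [0.6046, 0.1452, 0.1003]
eef_rot: [178.0, 3.4, 179.8]
contact_force: [-0.0, 0.2, 0.3]
gripper_width: 0.088
time_s: 28.25
tcp_pos: [0.4938, 0.0464, 0.1108]
eef_rot: [177.8, 4.1, -180.0]
contact_force: [0.4, 0.2, -0.4]
gripper_width: 0.0877
time_s: 28.5
tcp_pos: [0.4902, 0.0433, 0.1118]
eef_rot: [177.7, 4.2, 179.9]
contact_force: [0.9, 0.8, 0.2]
gripper_width: 0.0872
green LANE [0.6445 0.1538] corners [[0.7029, 0.1985], [0.708, 0.1177], [0.5861, 0.1095], [0.5812, 0.1896]] [ 44. 103.  55.]
green tag px [185.1 127.2] 132 xy [0.6723 0.1557] [ 44. 104.  56.]
green tag px [187.2 151.3] 132 xy [0.6159 0.1505] [ 47. 107.  58.]
red LANE [ 0.6384 -0.1528] corners [[0.5785, -0.1075], [0.7029, -0.1156], [0.6984, -0.1985], [0.5739, -0.1897]] [134.  32.  28.]
red tag px [318.3 128.8] 154 xy [ 0.667  -0.1542] [134.   29.5  26. ]
red tag px [317.3 151.8] 156 xy [ 0.6131 -0.1507] [137.  32.  28.]
red tag px [379.  275.3] 119 xy [ 0.3289 -0.2862] [68. 37. 41.]
red tag px [390.2 281.1] 199 xy [ 0.3157 -0.3114] [130.  26.  23.]
red tag px [358.4 296.9] 170 xy [ 0.2812 -0.238 ] [132.  27.  24.]
```

View pics/f1.png

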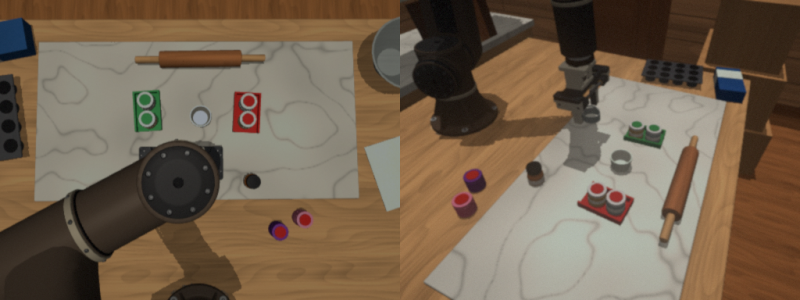

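View pics/f2.png

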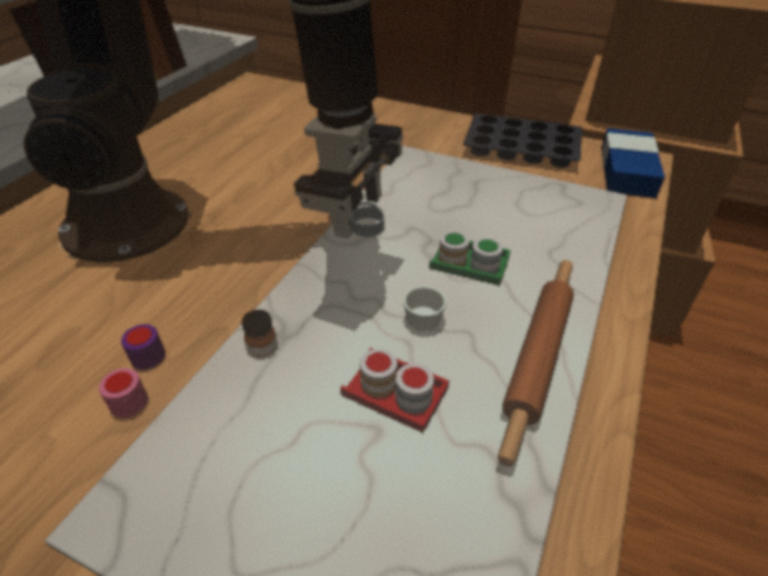

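The picture shows both green tins in the green lane at (455,245) and (487,252), and both red tins in the red lane at (378,370) and (415,385). The bystanders are where they were and the gripper is raised clear. Handing in.

```bash
python3 -c "
from plant import r; print(r.close_job())"
```

```text
the job is handed in; nothing more can be done
None
```

All four tins are in their lanes and the job is handed in, at about 28.6 s of the 72 s allowed. I slid each tin along the slab with a light 4–5 N grip across the lane, deep tins first, with the fingertips above the lane walls.

**Final positions, from the top camera:**

| Tins | Deep tin (x, y) | Front tin (x, y) |
|---|---|---|
| Green | (0.672, 0.156) | (0.616, 0.151) |
| Red | (0.667, -0.154) | (0.613, -0.151) |

By these figures each tin is wholly inside, with at least about 8 mm to spare at the mouth. In the scene view all four stand upright. The ramekin, pepper jar, cutter and rolling pin look unmoved by eye, though I did not re-measure them. The gripper was raised clear and touching nothing.

**What disagreed or went wrong:**
- **Finger height:** depth showed the fingertips about 32 mm higher than the stated geometry and the TCP reading implied. My first grip closed above the lid without touching the tin; I then worked from the observed height.
- **Tool tilt:** the tool drifted to about 5° of tilt over the run. While I dragged the second red tin, the TCP rose about 2 mm, so that tin may have lifted briefly by that much before I lowered it again.
- **First red tin:** it ran against or very near a side wall on the way in, at about 2–4 N, and I then centred it.
- **Second green tin:** I re-gripped it once because the first grip was off centre on the pads.

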